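# Lock the mosaic transport case

## Task

Lock the lid of the wooden mosaic case using only your fingertips: push on the pegs of the steel disc to turn it until its slot lines up with the lock bar, then push the bar by its upright end plate through the slot and fully home under the keeper on the far side. Do not lift or carry the bar or anything else, leave the tub, jar, hammer and bowl where they stand, and finish with the hand clear.

Things in the scene. Friction and masses are not known exactly. Their poses are not given: they have to be found in the camera images.
- case: Closed flat plywood case, fixed to the table, 220 (its x) x 400 (its y) x 60 mm high; origin at the centre of its underside, z up. On its level lid, all on the line case x = 0 and in order along +y: the lock bar on a 5 mm high rail, two low staples over the bar, the slotted disc centred at y = 90 mm, and the keeper. The bar slides towards the case's +y.
- disc (a joint): Angle (rad) of the steel disc, 90 mm diameter, top 18 mm above the lid, axis vertical; grows anticlockwise from above; stops at -0.3 and 3.44. A slot 18 mm wide, open above, crosses its centre. At 0 and at 3.14 the slot lies along the bar: either will do. Starts at 0.6 to 2.54; friction (0.05 N m) holds it. Within 0.1 rad of true the tapered nose enters and draws it into line.
- slot (a point): Centre of the disc's slot, on its floor, 4.5 mm above the lid; its z is up, its y runs along the slot, its x points to peg_1. It turns with the disc.
- peg_1 (a point): Centre of the top of one of the two upright pegs on the disc: 12 mm diameter, 30 mm tall above the disc's top (tops 48 mm above the lid), 32 mm from the disc's axis, on the line square to the slot. At disc angle 0 this peg lies towards the case's +x.
- peg_2 (a point): Centre of the top of the other, identical peg, opposite the first across the slot.
- bar: Loose steel lock bar, 0.3 kg, 14 wide x 190 long x 12 mm high, lying on the rail through the staples (1 mm play each side); origin mid-length on its underside, y towards its nose, whose last 11 mm taper to 6 mm wide. At its -y end stands an upright plate 32 wide, 6 thick, top 45 mm above the bar's underside. Origin starts at case y = -53 to -69 mm; fully home it is at +67 mm.
- stop (a point): Middle of the rear (-y) face of the first staple, at lid height: case y = -22 mm. The bar is fully home when the front of its upright plate meets this staple. The two staples cover y = -22 to -12 and 18 to 28 mm; they are 28 mm wide plus 6 mm feet each side, and their tops are 21.5 mm above the lid.
- keeper (a point): Centre of the keeper, at lid height: a steel staple at case y = 143 to 165 mm, 18 mm wide inside, its top 22.5 mm above the lid, under which the bar's nose ends.
- push_plate (a point): Centre of the rear (-y) face of the bar's upright plate, 30 mm above the bar's underside, where a finger pushes towards +y.
- tub: Small white tub of stone chips, 52 mm diameter at the rim, 45 mm high, standing loose on the lid beside the bar; origin under its centre.
- glue_jar: Small capped jar, 48 mm diameter, 60 mm high, standing loose on the lid on the bar's other side; origin under its centre.
- hammer: Hammer with a wooden handle, 260 mm long, lying on the table to the robot's right of the case; origin under its middle, handle towards its -x.
- bowl: Green bowl of red glass chips, 124 mm diameter at the rim, 50 mm high, on the table to the robot's left of the case; origin under its centre.
Not all that is in view belongs to the job. Of the things like the bar, leave any that is orange or red; of the rest the smaller one is meant.

How it is judged:
By the outcome, as a careful person would: the job done as asked, in the order asked, and still so for the second after the job is handed in, with the robot touching nothing.
It also fails if it takes over 48 s, if anything falls off the work surface, if the arm or the gripper's body presses on something with over 40 N, if the wrist force passes 120 N, or if a joint passes its speed limit or range.

## Robot

A 7-joint arm with a two-finger parallel gripper is mounted at the origin on the work surface. World frame = base frame: x ahead of the robot, y to its left, z up, the work surface at z = 0. Lengths are in m, angles in rad, forces in N, time in s.
With the tool pointing down it reaches from about 0.4 to 0.9 m from the base axis. Payload 5.5 kg.
Tool frame: the origin (TCP) lies midway between the tips of the shut fingers; the grasp point (between the pads) lies 19 mm behind it; y points along the fingers, z is the direction in which the jaws open and shut, and the axes are right-handed (so a half turn about y gives the same grasp; the last joint's range is limited). The gripper opens to 85 mm and grips with 20 to 120 N. Pads are 22 mm wide; open, the fingers measure 114 mm over their backs; the gripper's body (76 mm by 85 mm) begins 54 mm behind the grasp point. The pads swing forward as they close: fully open they stand 13 mm farther back than shut.
Start: joints at [-0.906, 0.501, -0.427, 1.55, 0.221, 1.138, -0.21], TCP at [0.254, 0.598, 0.231] pointing down, gripper open.
Joint ranges: [-2.88, 2.88], [-0.31, 2.03], [-1.54, 1.56], [0.2, 2.42], [-1.41, 4.55], [0.19, 2.02], [-2.57, 2.57]. Speed limits (rad/s): [2.57, 2.57, 3.14, 3.14, 3.14, 3.14, 3.14].

## Interface

Orientations are given as a rotation vector (axis times angle).
In Python, from plant import sense, optics, robot, models gives the robot as it stands. The module is installed in compiled form; this text tells all that it offers.
- The arm moves only by the tool jog_arm, never from a script. Its argument "series" is a list that holds one entry, the list of rows, each a list of 6 numbers: the shift along the world's x, y, z in cm, then the turn, a rotation vector about the world's x, y, z in rad. A call has exactly 10 rows; each row is the pose to reach, as a shift and turn from the pose commanded when the call began; what a row does not reach only later rows make up. A row lasts 1/12 s, in which the tool goes at most 41.7 mm and 7.16 degrees, less where a joint would pass 70% of its speed; a pose out of reach is approached as far as the arm can. A call with a gripper value outside its range is refused whole. "grip" is the closure, from 0 (fully open) to 1 (shut), set as the call begins (left out, the last holds). The fingers move at their own pace and stop on an object; the grip force is fixed at half the most. Time passes only in rows, so rows that repeat a pose let the fingers close, or fill a call up. It gives the time, the measured TCP pose, the force and the opening at its end, in the units of the state.
- sense(): the state, without advancing time (a new reading comes with each control period).
- optics.camera(name): name is "scene" or "top" or "wrist"; returns (picture, depth): 480x640x3 uint8, red, green, blue; 480x640 float32, m along the optical axis (not along the pixel's ray), 0 where there is no reading.
- optics.camera_info(name): a dict with "fx", "fy", "cx", "cy" (pixels), "R" (3x3) and "t" (3): a world point X has camera coordinates R X + t; the wrist camera has in their place "tool_from_camera" (4x4, takes a point from camera to tool coordinates, whose origin is the TCP and whose axes are the tool frame's). Camera axes: x right, y down, z forward; pixel columns grow to the right and rows downward; lengths in m; the calibration is good to about 2 mm. A picture is of the moment at which its call begins: read the wrist's pose just before it. camera_info takes no time and is no camera call.
- robot.finish_job(): hands the job in, once; it reports no verdict.
Trained networks look in the newest picture that a camera, given by its name, has taken for a name from the list of things; names that differ only in an ending like _2 or _b are one class to them, and where a whole thing is asked for, a point or a joint stands for the part that bears it (a point fixed in the world has none). Each returns a list of dicts, best first, with "confidence" (0 to 1); they miss things now and then, are a little off and sometimes report something else, mostly with a low value. They report only what shows in the picture. A call takes as long as a camera call. They do not tell look-alikes from the thing itself.
- models.boxes_of(thing, camera): "rect" ([left, top, width, height] in pixels, round what is visible of it).
The state is a dict: "time_s": time; "qpos": joint angles; "qd": joint speeds; "joint_torque": joint torques, N m; "ee_pos": TCP position; "ee_rot": TCP orientation; "ft_force": force on the tool from outside, world axes, zero at the start; "wrist_torque": the same for the moment, N m; "grip_width": finger opening in m.
Only numpy, scipy, OpenCV 4.12 (cv2) and the standard library are available. Lean on these libraries where they do the work, as an engineer would, in place of code of your own. Each camera call takes 0.05 s, during which the arm holds its last target. There are 200 camera calls.

## Working session

There is one attempt and no reset: what is moved stays moved. The work goes in short steps, Python scripts to look and compute and a tool call to move; the robot and the scene stay as the last step left them, time stands still between calls to the robot, and variables do not carry over. Pictures are saved under pics/ and viewed, about 8 in all and at most 12, crops included, and the job is handed in when it is done.

Besides the shell and the picture viewer there is one more tool, called after ">>>" as name(argument=value, ...), one argument or row to a line, values as JSON. jog_arm: Moves the arm, as the interface text tells. Its arguments: {"type":"object","properties":{"series":{"type":"array","items":{"type":"array","items":{"type":"array","items":{"type":"number"}}}},"grip":{"type":"number"}},"required":["series"]}

```bash
mkdir -p pics; cat > h.py <<'E'
import numpy as np, cv2
from plant import sense, optics, robot, models
def snap(cam,name):
    p,d=optics.camera(cam); cv2.imwrite(f'pics/{name}.png',p[:,:,::-1]); np.save(f'pics/{name}.npy',d); return p,d
E
python3 - <<'E'
from h import *
s=sense(); print({k:np.round(v,3).tolist() for k,v in s.items()})
for c in ["scene","top"]:
    snap(c,c+"0"); i=optics.camera_info(c); print(c,i)
    for t in ["case","disc","peg_1","bar","tub","glue_jar"]:
        print(t,[(np.round(b["rect"]).tolist(),round(b["confidence"],2)) for b in models.boxes_of(t,c)][:4])
a=cv2.imread('pics/scene0.png');b=cv2.imread('pics/top0.png')
print(optics.camera_info("wrist"))
E
```

```text
{'time_s': 0.0, 'qpos': [-0.906, 0.502, -0.427, 1.551, 0.221, 1.138, -0.21], 'qd': [0.002, 0.0, 0.0, 0.001, -0.0, -0.0, -0.001], 'joint_torque': [-0.001, -56.952, -5.816, -28.094, 0.011, 0.012, 0.0], 'ee_pos': [0.254, 0.598, 0.23], 'ee_rot': [-1.55, 0.316, -0.315], 'ft_force': [0.07, -0.074, 0.251], 'wrist_torque': [-0.015, 0.0, 0.062], 'grip_width': 0.085}
scene {'fx': 442.97985521376467, 'fy': 442.97985521376467, 'cx': 319.05586340294394, 'cy': 239.69538122712356, 'R': array([[-0.75750684,  0.65255806, -0.01874504],
       [ 0.48482873,  0.54310952, -0.68554588],
       [-0.43717788, -0.52839383, -0.72778806]]), 't': array([ 0.40567142, -0.15554696,  1.3170852 ])}
case [([250.0, 216.0, 188.0, 178.0], 0.77), ([346.0, 290.0, 40.0, 40.0], 0.32)]
disc [([342.0, 289.0, 45.0, 44.0], 0.64)]
peg_1 [([346.0, 294.0, 40.0, 35.0], 0.58), ([252.0, 219.0, 187.0, 176.0], 0.58)]
bar [([464.0, 300.0, 72.0, 42.0], 0.86), ([292.0, 230.0, 59.0, 65.0], 0.85), ([294.0, 164.0, 68.0, 50.0], 0.78), ([443.0, 461.0, 29.0, 19.0], 0.76)]
tub [([332.0, 231.0, 24.0, 24.0], 0.89)]
glue_jar [([273.0, 248.0, 22.0, 
[... 558 characters left out ...]

bar [([257.0, 218.0, 75.0, 14.0], 0.96), ([116.0, 136.0, 23.0, 67.0], 0.96), ([156.0, 284.0, 25.0, 68.0], 0.91), ([344.0, 309.0, 103.0, 23.0], 0.55)]
tub [([290.0, 244.0, 19.0, 23.0], 0.51)]
glue_jar [([309.0, 181.0, 21.0, 22.0], 0.82)]
{'fx': 376.0865692403118, 'fy': 376.0865692403118, 'cx': 320.1232645170351, 'cy': 235.4693730872862, 'tool_from_camera': array([[ 9.95104392e-04,  9.58234335e-01,  2.85982462e-01,
        -7.19668219e-02],
       [ 6.65972165e-04, -2.85983176e-01,  9.58234407e-01,
        -1.42389205e-01],
       [ 9.99999283e-01, -7.63086907e-04, -9.22740509e-04,
         1.47075963e-04],
       [ 0.00000000e+00,  0.00000000e+00,  0.00000000e+00,
         1.00000000e+00]])}
```

```bash
python3 - <<'E'
import cv2
b=cv2.imread('pics/top0.png'); cv2.imwrite('pics/top0c.png',cv2.resize(b[165:285,180:365],None,fx=4,fy=4,interpolation=cv2.INTER_CUBIC))
E
```

```text
(no output)
```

View pics/top0.png

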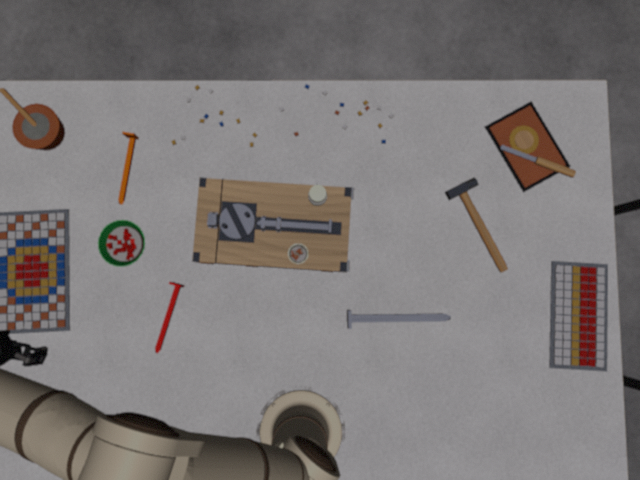

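View pics/scene0.png

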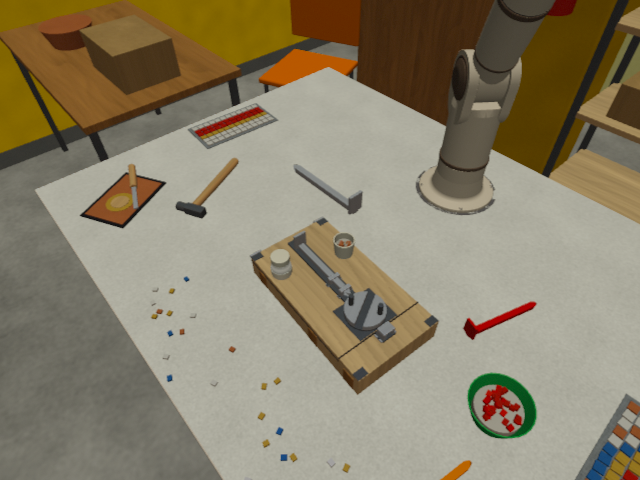

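Top view: the bar candidates are orange (127,168) and red (170,318), both to be left. The large grey one is at (398,318), about 103 px long. The grey one on the case is at (297,226), about 75 px, and is the smaller, so it is the one meant. I'll confirm it in a crop.

View pics/top0c.png

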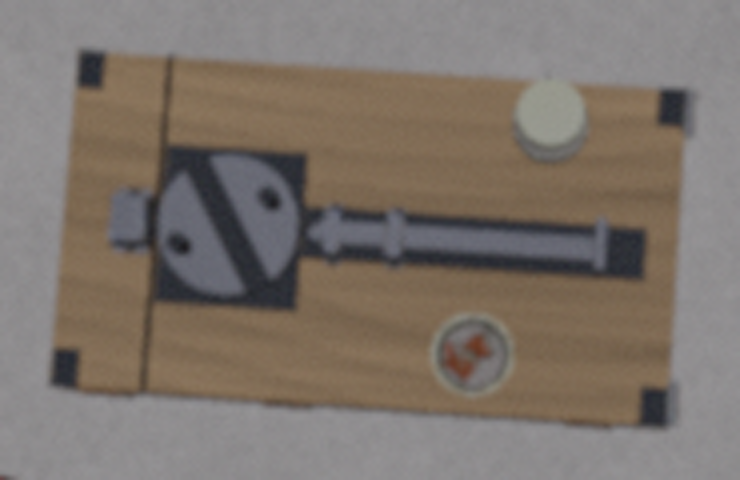

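The crop confirms it. The plate is at crop x=600, the nose points left to the disc at (228,226), the keeper is at (130,218), and the pegs are at (270,200) and (180,243). Next I convert these to world positions.

```bash
cat >> h.py <<'E'
from scipy.spatial.transform import Rotation as Ro
def ray(cam,u,v,s=None):
    i=optics.camera_info(cam); d=np.array([(u-i["cx"])/i["fx"],(v-i["cy"])/i["fy"],1.])
    if cam!="wrist": R=i["R"]; return -R.T@i["t"], R.T@d
    T=i["tool_from_camera"]; s=s or sense(); A=Ro.from_rotvec(s["ee_rot"]).as_matrix()
    return A@T[:3,3]+s["ee_pos"], A@T[:3,:3]@d
def atz(cam,u,v,z,s=None):
    o,d=ray(cam,u,v,s); return o+d*(z-o[2])/d[2]
def atd(cam,u,v,depth,s=None):
    o,d=ray(cam,u,v,s); return o+d*depth
E
python3 - <<'E'
from h import *
d=np.load('pics/top0.npy')
P=lambda x,y:(180+x/4,165+y/4)
for n,x,y,z in [("disc",228,226,.078),("pegA",270,200,.108),("pegB",180,243,.108),("plate",600,243,.105),("keeper",130,218,.082),("slotu",200,170,.065),("slotd",260,285,.065),("tub",472,353,.105),("jar",550,113,.12),("c1",90,55,.06),("c2",685,92,.06),("c3",60,385,.06),("c4",665,422,.06),("wood",400,320,.06),("wood2",350,120,.06)]:
    u,v=P(x,y); print(n,np.round(atz("top",u,v,z),3),"depthpt",np.round(atd("top",u,v,d[int(v),int(u)]),3))
s=sense(); print(Ro.from_rotvec(s["ee_rot"]).as_matrix().round(2))
E
```

```text
disc [0.541 0.162 0.078] depthpt [0.542 0.164 0.065]
pegA [0.553 0.132 0.108] depthpt [0.553 0.131 0.112]
pegB [0.526 0.188 0.108] depthpt [0.525 0.187 0.114]
plate [ 0.526 -0.075  0.105] depthpt [ 0.526 -0.075  0.109]
keeper [0.545 0.224 0.082] depthpt [0.544 0.223 0.091]
slotu [0.579 0.183 0.065] depthpt [0.579 0.183 0.065]
slotd [0.504 0.143 0.065] depthpt [0.504 0.142 0.068]
tub [0.457 0.005 0.105] depthpt [0.458 0.005 0.09 ]
jar [ 0.606 -0.044  0.12 ] depthpt [ 0.606 -0.044  0.12 ]
c1 [0.656 0.257 0.06 ] depthpt [0.655 0.256 0.062]
c2 [ 0.631 -0.133  0.06 ] depthpt [ 0.631 -0.133  0.06 ]
c3 [0.44  0.272 0.06 ] depthpt [0.44  0.272 0.057]
c4 [ 0.416 -0.118  0.06 ] depthpt [ 0.415 -0.118  0.064]
wood [0.482 0.053 0.06 ] depthpt [0.482 0.053 0.058]
wood2 [0.612 0.086 0.06 ] depthpt [0.612 0.086 0.061]
[[ 0.92  0.    0.39]
 [-0.39  0.    0.92]
 [-0.   -1.    0.  ]]
```

>>> jog_arm(
  series=[
    [[25.6,-47.8,0,0,0,0.337],[25.6,-47.8,0,0,0,0.337],[25.6,-47.8,0,0,0,0.337],[25.6,-47.8,0,0,0,0.337],[25.6,-47.8,0,0,0,0.337],[25.6,-47.8,0,0,0,0.337],[25.6,-47.8,0,0,0,0.337],[25.6,-47.8,0,0,0,0.337],[25.6,-47.8,0,0,0,0.337],[25.6,-47.8,0,0,0,0.337]],
  ],
  grip=1,
)

```text
time_s: 1.53
ee_pos: [0.4516, 0.229, 0.2317]
ee_rot: [-1.57, 0.05, -0.051]
ft_force: [0.5, 0.8, -0.5]
grip_width: -0.0
```

>>> jog_arm(
  series=[
    [[5.9,-11,0,0,0,0],[5.9,-11,0,0,0,0],[5.9,-11,0,0,0,0],[5.9,-11,0,0,0,0],[5.9,-11,0,0,0,0],[5.9,-11,0,0,0,0],[5.9,-11,0,0,0,0],[5.9,-11,0,0,0,0],[5.9,-11,0,0,0,0],[5.9,-11,0,0,0,0]],
  ],
)

```text
time_s: 2.37
ee_pos: [0.5095, 0.122, 0.2314]
ee_rot: [-1.57, 0.049, -0.049]
ft_force: [0.5, 0.7, 0.3]
grip_width: 0.0
```

```bash
python3 - <<'E'
from h import *
s=sense(); print(s["ee_pos"].round(4) if hasattr(s["ee_pos"],'round') else s["ee_pos"], Ro.from_rotvec(s["ee_rot"]).as_matrix().round(3).tolist())
p,d=snap("wrist","w1"); np.savez('pics/w1s.npz',p=s["ee_pos"],r=s["ee_rot"])
for t in ["disc","peg_1","bar","tub","glue_jar"]:
    print(t,[(np.round(b["rect"]).tolist(),round(b["confidence"],2)) for b in models.boxes_of(t,"wrist")][:3])
E
```

```text
[0.5095 0.122  0.2314] [[0.998, 0.0, 0.063], [-0.063, 0.0, 0.998], [-0.0, -1.0, 0.0]]
disc [([319.0, 200.0, 107.0, 104.0], 0.88)]
peg_1 [([319.0, 196.0, 105.0, 108.0], 0.97)]
bar [([608.0, 334.0, 30.0, 105.0], 0.87), ([523.0, 0.0, 66.0, 49.0], 0.76), ([52.0, 235.0, 256.0, 50.0], 0.74)]
tub [([118.0, 127.0, 84.0, 75.0], 0.62)]
glue_jar [([90.0, 304.0, 88.0, 82.0], 0.6)]
```

View pics/w1.png

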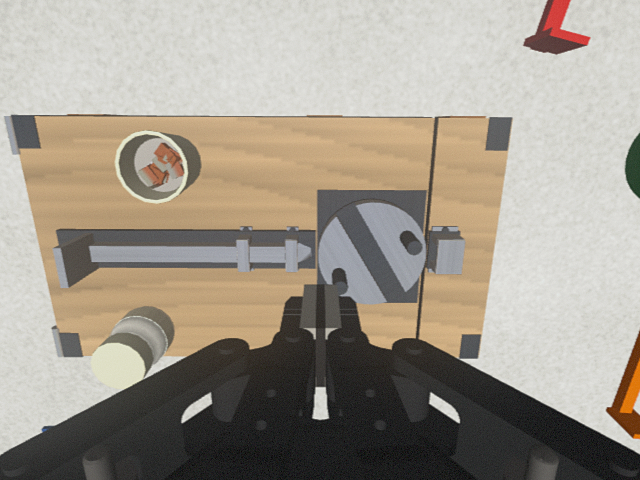

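Wrist view: slot runs from about (345,211) to (389,297), with peg_1's top near (415,247) and peg_2's near (341,288). The bar is in line with the disc, and the tub and jar stand clear of its path.

```bash
python3 - <<'E'
from h import *
z=np.load('pics/w1s.npz'); s=dict(ee_pos=z['p'],ee_rot=z['r'])
for n,u,v,h in [("slotu",345,211,.078),("slotd",389,297,.078),("disc",372,251,.078),("peg1",415,247,.108),("peg2",341,288,.108),("peg1b",406,236,.078),("peg2b",338,272,.078),("plate top",68,270,.11),("staple1",244,249,.0815),("staple2",292,249,.0815),("keeper",449,250,.0825),("nose",311,253,.077)]:
    print(n,np.round(atz("wrist",u,v,h,s),4))
a=cv2.imread('pics/w1.png'); cv2.imwrite('pics/w1c.png',cv2.resize(a[180:320,280:480],None,fx=4,fy=4,interpolation=cv2.INTER_CUBIC))
E
```

```text
slotu [0.5064 0.1419 0.078 ]
slotd [0.5847 0.1764 0.078 ]
disc [0.5418 0.1627 0.078 ]
peg1 [0.5302 0.1911 0.108 ]
peg2 [0.5599 0.1345 0.108 ]
peg1b [0.5306 0.1909 0.078 ]
peg2b [0.5588 0.1336 0.078 ]
plate top [ 0.5312 -0.0699  0.11  ]
staple1 [0.5322 0.0576 0.0815]
staple2 [0.5347 0.0969 0.0815]
keeper [0.5434 0.225  0.0825]
nose [0.5407 0.112  0.077 ]
```

View pics/w1c.png

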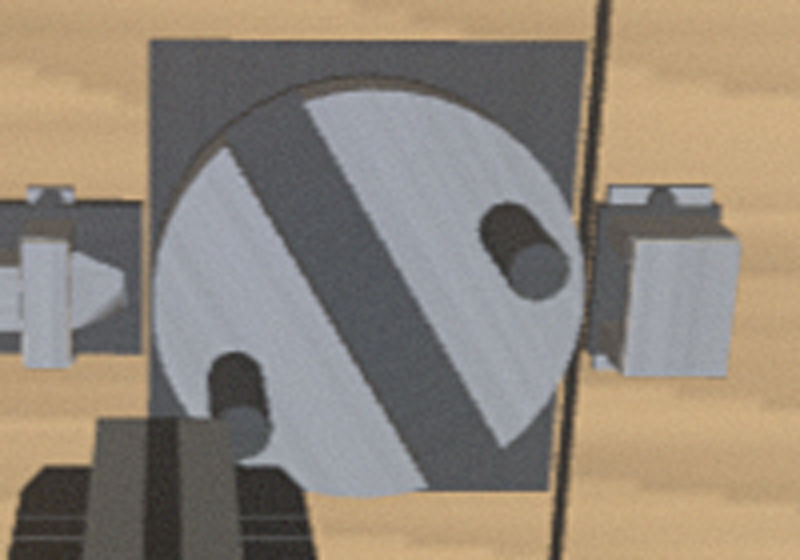

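Peg tops are at (415,248) and (341,288), 64 mm apart as stated, so the disc angle is about 2.12 and needs +1.02 rad. I'll lower the shut fingers on the case -y side of peg_2 and push straight along +y.

>>> jog_arm(
  series=[
    [[3,-1,0,0,0,0],[5.8,-1.6,0,0,0,0],[5.8,-1.6,0,0,0,0],[5.8,-1.6,-4,0,0,0],[5.8,-1.6,-8,0,0,0],[5.8,-1.6,-11,0,0,0],[5.8,-1.6,-13,0,0,0],[5.8,-1.6,-13.8,0,0,0],[5.8,-1.6,-13.8,0,0,0],[5.8,-1.6,-13.8,0,0,0]],
  ],
)

```text
time_s: 3.5
ee_pos: [0.5683, 0.1052, 0.0939]
ee_rot: [-1.57, 0.051, -0.051]
ft_force: [0.2, 0.2, -0.1]
grip_width: 0.0001
```

>>> jog_arm(
  series=[
    [[0,0.5,0,0,0,0],[0.1,1,0,0,0,0],[0.1,1.5,0,0,0,0],[0.1,2,0,0,0,0],[0.1,2.5,0,0,0,0],[0.2,3,0,0,0,0],[0.2,3.5,0,0,0,0],[0.2,3.8,0,0,0,0],[0.2,4,0,0,0,0],[0.2,4,0,0,0,0]],
  ],
)

```text
time_s: 4.33
ee_pos: [0.582, 0.1322, 0.0959]
ee_rot: [-1.58, 0.043, -0.075]
ft_force: [24.8, -23.4, -10.4]
grip_width: -0.0
```

```bash
python3 - <<'E'
from h import *
s=sense(); print(s["ee_pos"].round(4),s["ft_force"].round(1))
p,d=snap("wrist","w2"); np.savez('pics/w2s.npz',p=s["ee_pos"],r=s["ee_rot"])
E
```

```text
[0.582  0.1322 0.0959] [ 24.8 -23.4 -10.4]
```

View pics/w2.png

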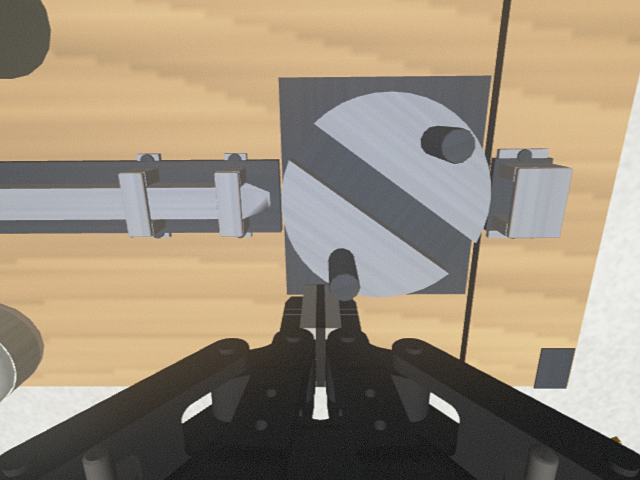

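The disc turned partway: the slot now runs (300,145) to (455,260). The finger corner slid to the outside of peg_2, whose top is at (345,288), and force rose to 34 N. I'll back off in -y and re-place it centred on the peg.

```bash
python3 - <<'E'
from h import *
z=np.load('pics/w2s.npz'); s=dict(ee_pos=z['p'],ee_rot=z['r'])
for n,u,v,h in [("peg1",456,145,.108),("peg2",345,288,.108),("peg2b",342,256,.078)]:
    print(n,np.round(atz("wrist",u,v,h,s),4))
A=Ro.from_rotvec(s['ee_rot']).as_matrix(); print(A.round(3))
# finger front edge of pads
for u,v in [(302,285),(339,285),(320,285)]: print(atz("wrist",u,v,s['ee_pos'][2],s).round(4))
E
```

```text
peg1 [0.5203 0.1821 0.108 ]
peg2 [0.5699 0.1423 0.108 ]
peg2b [0.5685 0.1427 0.078 ]
[[ 0.997  0.019  0.075]
 [-0.075 -0.011  0.997]
 [ 0.02  -1.    -0.009]]
[0.5732 0.1251 0.0959]
[0.5743 0.1403 0.0959]
[0.5737 0.1325 0.0959]
```

>>> jog_arm(
  series=[
    [[0,-0.5,0,0,0,0],[0,-1,0,0,0,0],[0,-1.5,0,0,0,0],[0,-2,0,0,0,0],[0,-2.5,0,0,0,0],[0,-2.5,0,0,0,0],[0,-2.5,0,0,0,0],[0,-2.5,0,0,0,0],[0,-2.5,0,0,0,0],[0,-2.5,0,0,0,0]],
  ],
)

```text
time_s: 5.22
ee_pos: [0.5702, 0.1203, 0.0936]
ee_rot: [-1.57, 0.05, -0.051]
ft_force: [3.7, -2.1, 1.8]
grip_width: -0.0001
```

>>> jog_arm(
  series=[
    [[-0.2,0,0,0,0,0],[-0.2,0.4,0,0,0,0],[-0.2,0.8,0,0,0,0],[-0.1,1.2,0,0,0,0],[0,1.5,0,0,0,0],[0.1,1.8,0,0,0,0],[0.2,2.1,0,0,0,0],[0.3,2.4,0,0,0,0],[0.3,2.6,0,0,0,0],[0.3,2.6,0,0,0,0]],
  ],
)

```text
time_s: 6.05
ee_pos: [0.5832, 0.1335, 0.0945]
ee_rot: [-1.58, 0.046, -0.071]
ft_force: [25.7, -23.1, -8.2]
grip_width: -0.0003
```

```bash
python3 - <<'E'
from h import *
s=sense(); print(s["ee_pos"].round(4),s["ft_force"].round(1))
p,d=snap("wrist","w3"); np.savez('pics/w3s.npz',p=s["ee_pos"],r=s["ee_rot"])
E
```

```text
[0.5832 0.1335 0.0945] [ 25.7 -23.1  -8.2]
```

View pics/w3.png

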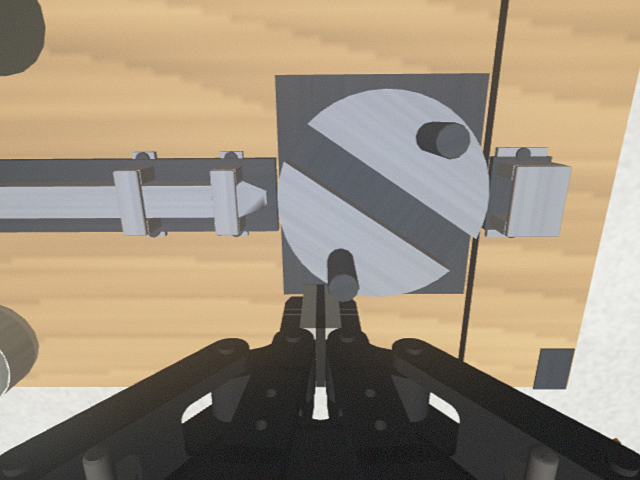

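The disc has not moved (2.53 rad): the push was too radial, so it wedged. I'll back off, turn the tool so its face is square to the peg's tangent, and then follow the arc.

>>> jog_arm(
  series=[
    [[0,-1,0,0,0,0],[0,-2,0,0,0,0],[0,-3,0,0,0,-0.12],[-1,-3.2,0,0,0,-0.24],[-2,-3,0,0,0,-0.36],[-2,-2.6,0,0,0,-0.48],[-2,-2.6,0,0,0,-0.6],[-2,-2.6,0,0,0,-0.61],[-2,-2.6,0,0,0,-0.61],[-2,-2.6,0,0,0,-0.61]],
  ],
)

```text
time_s: 6.93
ee_pos: [0.5516, 0.1204, 0.0927]
ee_rot: [-1.507, 0.527, -0.523]
ft_force: [0.1, -0.3, -0.9]
grip_width: 0.0004
```

>>> jog_arm(
  series=[
    [[0.5,0.6,0,0,0,0],[0.9,1.1,0,0,0,0],[1.2,1.3,0,0,0,0.08],[1.4,1.4,0,0,0,0.16],[1.6,1.6,0,0,0,0.23],[1.8,1.8,0,0,0,0.31],[2.0,2.0,0,0,0,0.38],[2.1,2.2,0,0,0,0.46],[2.3,2.4,0,0,0,0.54],[2.3,2.5,0,0,0,0.58]],
  ],
)

```text
time_s: 7.77
ee_pos: [0.5768, 0.1454, 0.0933]
ee_rot: [-1.569, 0.07, -0.071]
ft_force: [0.9, -1.4, -0.9]
grip_width: -0.0003
```

```bash
python3 - <<'E'
from h import *
s=sense(); print(s["ee_pos"].round(4),s["ft_force"].round(1))
p,d=snap("wrist","w4"); np.savez('pics/w4s.npz',p=s["ee_pos"],r=s["ee_rot"])
E
```

```text
[0.5768 0.1454 0.0933] [ 0.9 -1.4 -0.9]
```

View pics/w4.png

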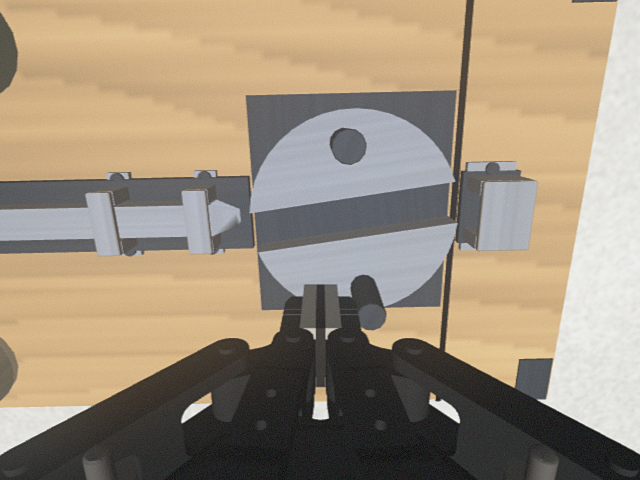

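```bash
python3 - <<'E'
from h import *
z=np.load('pics/w4s.npz'); s=dict(ee_pos=z['p'],ee_rot=z['r'])
g=lambda u,v,h:atz("wrist",u,v,h,s)
an=lambda a,b:np.degrees(np.arctan2((b-a)[0],(b-a)[1]))
p1,p2=g(348,146,.108),g(372,317,.108); print(p1,p2,np.degrees(np.arctan2((p2-p1)[1],(p2-p1)[0])))
print("slot edges (deg toward +x from y)",an(g(260,252,.078),g(454,223,.078)),an(g(256,212,.0645),g(452,184,.078)))
print("bar edges",an(g(0,208,.077),g(185,208,.077)),an(g(0,240,.077),g(185,238,.077)),"axis staple->keeper",an(g(103,222,.0815),g(507,214,.0825)),"plate edge",an(g(247,97,.062),g(455,91,.062)))
E
python3 -c "
import cv2;a=cv2.imread('pics/w4.png');cv2.imwrite('pics/w4c.png',cv2.resize(a[85:335,80:560],None,fx=1.66,fy=1.66,interpolation=cv2.INTER_CUBIC))"
```

```text
[0.51313704 0.16025503 0.108     ] [0.57691506 0.16492209 0.108     ] 4.18525199369349
slot edges (deg toward +x from y) -3.7264163731433135 -4.898847070474382
bar edges 5.1948539868755645 4.54670177496894 axis staple->keeper 3.9434312100993067 plate edge 3.6477280298517347
```

Overshoot of about 8°: pegs are at (348,146) and (372,317), peg line at +4.2° against the wanted -3.8°. I'll nudge peg_1 by +y about 4 mm from its -y side.

>>> jog_arm(
  series=[
    [[0,-1,0,0,0,0.03],[0,-2.2,0,0,0,0.03],[-3.1,-2.2,0,0,0,0.03],[-6.2,-2.2,0,0,0,0.03],[-6.2,-2.2,0,0,0,0.03],[-6.2,-1.4,0,0,0,0.03],[-6.2,-0.8,0,0,0,0.03],[-6.2,-0.4,0,0,0,0.03],[-6.2,-0.2,0,0,0,0.03],[-6.2,-0.1,0,0,0,0.03]],
  ],
)

```text
time_s: 8.65
ee_pos: [0.5149, 0.1445, 0.0935]
ee_rot: [-1.57, 0.05, -0.051]
ft_force: [0.4, -1.7, 1.3]
grip_width: 0.0
```

```bash
python3 - <<'E'
from h import *
s=sense(); print(s["ee_pos"].round(4),s["ft_force"].round(1))
p,d=snap("wrist","w5"); np.savez('pics/w5s.npz',p=s["ee_pos"],r=s["ee_rot"])
E
```

```text
[0.5149 0.1445 0.0935] [ 0.4 -1.7  1.3]
```

View pics/w5.png

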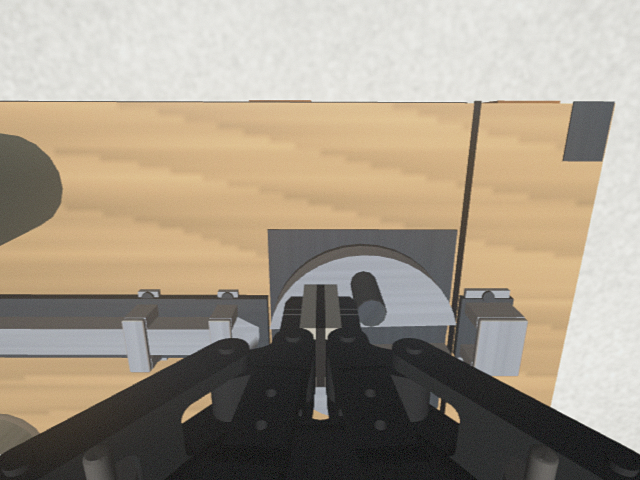

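>>> jog_arm(
  series=[
    [[0,-1,0,0,0,0],[0,-2,0,0,0,0],[0,-3,2,0,0,0],[0,-4,5,0,0,0],[0,-6,8,0,0,0],[0,-8,11,0,0,0],[0,-8,12,0,0,0],[0,-8,12,0,0,0],[0,-8,12,0,0,0],[0,-8,12,0,0,0]],
  ],
)

```text
time_s: 9.53
ee_pos: [0.5127, 0.0644, 0.2118]
ee_rot: [-1.57, 0.052, -0.048]
ft_force: [-0.6, -0.7, 0.5]
grip_width: -0.0
```

```bash
python3 - <<'E'
from h import *
s=sense(); print(s["ee_pos"].round(4),s["ft_force"].round(1))
p,d=snap("wrist","w6"); np.savez('pics/w6s.npz',p=s["ee_pos"],r=s["ee_rot"])
E
```

```text
[0.5127 0.0644 0.2118] [-0.6 -0.7  0.5]
```

View pics/w6.png

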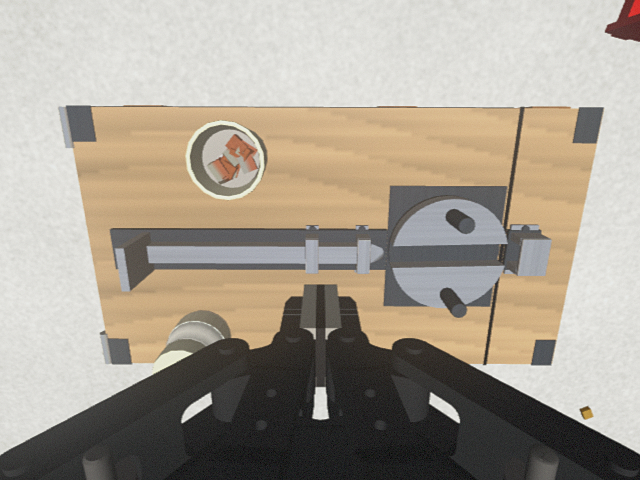

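The slot at (392–500, 255) now looks in line with the bar. Peg tops are at (465,224) and (457,308). I'll check that numerically.

```bash
python3 - <<'E'
from h import *
z=np.load('pics/w6s.npz'); s=dict(ee_pos=z['p'],ee_rot=z['r'])
g=lambda u,v,h:atz("wrist",u,v,h,s)
p1,p2=g(465,224,.108),g(457,308,.108); print(p1,p2,np.degrees(np.arctan2((p2-p1)[1],(p2-p1)[0])),(p1+p2)/2)
an=lambda a,b:np.degrees(np.arctan2((b-a)[0],(b-a)[1]))
print("slot",an(g(394,246,.078),g(500,244,.078)),an(g(392,268,.078),g(503,265,.078)),"bar",an(g(150,246,.077),g(300,246,.077)),an(g(150,264,.077),g(300,264,.077)))
print("mat",an(g(390,186,.062),g(505,186,.062)),"staples-keeper",an(g(312,254,.0815),g(532,255,.0825)))
for n,u,v,h in [("plate top L",124,288,.11),("plate top rearR",119,250,.11),("plate front top",147,238,.11),("staple1",312,254,.0815),("staple2",363,254,.0815)]: print(n,g(u,v,h).round(4))
# subpixel slot edges by gradient rows
a=cv2.cvtColor(cv2.imread('pics/w6.png'),cv2.COLOR_BGR2GRAY).astype(int)
for u in (410,430,450,470,490): print(u,a[238:275,u].tolist())
E
```

```text
[0.51212207 0.16228912 0.108     ] [0.57490843 0.15926823 0.108     ] -2.7545915538745445 [0.54351525 0.16077867 0.108     ]
slot 2.571331319008938 2.046293889932387 bar 3.7092873091568266 3.7064075362382605
mat 3.7183204327744948 staples-keeper 3.8645015577680226
plate top L [ 0.5429 -0.0769  0.11  ]
plate top rearR [ 0.5147 -0.0743  0.11  ]
plate front top [ 0.5074 -0.0535  0.11  ]
staple1 [0.5361 0.0562 0.0815]
staple2 [0.5386 0.0953 0.0815]
410 [169, 167, 166, 168, 174, 165, 168, 169, 95, 89, 91, 91, 88, 95, 91, 90, 95, 87, 93, 89, 94, 90, 90, 92, 97, 94, 93, 93, 93, 116, 174, 173, 173, 174, 174, 172, 165]
430 [169, 163, 166, 166, 167, 173, 172, 134, 89, 91, 90, 90, 89, 87, 90, 89, 90, 87, 90, 85, 89, 91, 87, 96, 92, 90, 93, 91, 96, 159, 176, 172, 174, 170, 170, 170, 166]
450 [166, 166, 170, 167, 166, 173, 171, 98, 87, 92, 89, 95, 87, 90, 90, 91, 91, 90, 93, 90, 89, 93, 94, 91, 95, 92, 91, 86, 119, 177, 172, 171, 170, 169, 168, 168, 170]
470 [166, 168, 166, 167, 169, 173, 153, 94, 86, 88, 89, 88, 88, 88, 89, 91, 87, 93, 92, 87, 87, 91, 92, 93, 91, 91, 96, 90, 135, 175, 169, 169, 174, 169, 166, 168, 171]
490 [169, 167, 169, 166, 170, 173, 112, 84, 87, 83, 92, 90, 92, 89, 90, 89, 90, 90, 92, 92, 89, 91, 93, 92, 89, 87, 82, 100, 176, 174, 167, 171, 169, 165, 168, 172, 174]
```

Slot is within about 1.5° (0.026 rad) of the bar. Now I'll go behind the upright plate.

>>> jog_arm(
  series=[
    [[0.3,-4,0,0,0,0],[0.6,-8,0,0,0,0],[0.9,-12,0,0,0,0],[1.3,-16,0,0,0,0],[1.3,-17.8,0,0,0,0],[1.3,-17.8,-4,0,0,0],[1.3,-17.8,-8,0,0,0],[1.3,-17.8,-11,0,0,0],[1.3,-17.8,-12.5,0,0,0],[1.3,-17.8,-12.5,0,0,0]],
  ],
)

```text
time_s: 10.42
ee_pos: [0.5222, -0.1122, 0.0826]
ee_rot: [-1.568, 0.058, -0.041]
ft_force: [-1.1, 0.4, 0.5]
grip_width: -0.0002
```

>>> jog_arm(
  series=[
    [[0,0,0.2,0,0,0],[0,0.8,0.2,0,0,0],[0.1,1.4,0.2,0,0,0],[0.1,2.0,0.2,0,0,0],[0.2,2.6,0.2,0,0,0],[0.2,3.2,0.2,0,0,0],[0.2,3.8,0.2,0,0,0],[0.3,4.4,0.2,0,0,0],[0.3,5.0,0.2,0,0,0],[0.4,5.6,0.2,0,0,0]],
  ],
)

```text
time_s: 11.25
ee_pos: [0.5308, -0.0577, 0.0904]
ee_rot: [-1.57, 0.051, -0.051]
ft_force: [0.0, -2.8, 2.2]
grip_width: -0.0003
```

>>> jog_arm(
  series=[
    [[0,0.7,0,0,0,0],[0.1,1.4,0,0,0,0],[0.1,2.1,0,0,0,0],[0.1,2.8,0,0,0,0],[0.2,3.5,0,0,0,0],[0.2,4.2,0,0,0,0],[0.3,4.9,0,0,0,0],[0.3,5.5,0,0,0,0],[0.3,6.0,0,0,0,0],[0.4,6.5,0,0,0,0]],
  ],
)

```text
time_s: 12.08
ee_pos: [0.5347, 0.0075, 0.0902]
ee_rot: [-1.57, 0.051, -0.05]
ft_force: [-0.6, -2.4, 1.0]
grip_width: 0.0002
```

>>> jog_arm(
  series=[
    [[0,0.5,0,0,0,0],[0.1,1,0,0,0,0],[0.1,1.4,0,0,0,0],[0.1,1.8,0,0,0,0],[0.1,2.2,0,0,0,0],[0.2,2.6,0,0,0,0],[0.2,2.9,0,0,0,0],[0.2,3.2,0,0,0,0],[0.2,3.5,0,0,0,0],[0.2,3.5,0,0,0,0]],
  ],
)

```text
time_s: 12.92
ee_pos: [0.5364, 0.032, 0.0905]
ee_rot: [-1.581, 0.058, -0.055]
ft_force: [-2.1, -23.3, 8.4]
grip_width: -0.0003
```

The push stopped at TCP y=0.032 with 23 N, which is where the plate should meet the staple. I'll back off, rise and look.

>>> jog_arm(
  series=[
    [[0,-1,0,0,0,0],[0,-2,0,0,0,0],[-0.2,-3,0,0,0,0],[-0.2,-4,2,0,0,0],[-0.2,-4,6,0,0,0],[-1,-2,10,0,0,0],[-2,1,12,0,0,0],[-2,3,13,0,0,0],[-2,3,13,0,0,0],[-2,3,13,0,0,0]],
  ],
)

```text
time_s: 13.75
ee_pos: [0.5169, 0.0741, 0.2211]
ee_rot: [-1.569, 0.046, -0.049]
ft_force: [-0.1, -0.6, -0.5]
grip_width: -0.0004
```

```bash
python3 - <<'E'
from h import *
s=sense(); print(s["ee_pos"].round(4),s["ft_force"].round(1))
p,d=snap("wrist","w7"); np.savez('pics/w7s.npz',p=s["ee_pos"],r=s["ee_rot"])
E
```

```text
[0.5169 0.0741 0.2211] [-0.1 -0.6 -0.5]
```

View pics/w7.png

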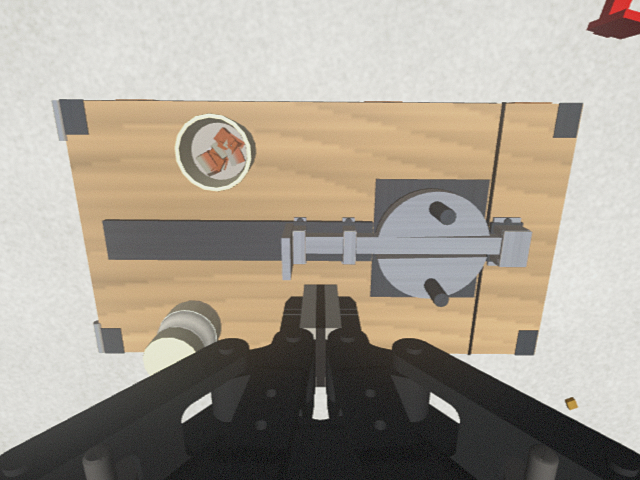

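The bar now runs through the slot and under the keeper at (515,244), with its plate at (287,250) by the first staple at (300,242). One last enlarged crop will show whether a gap remains.

```bash
python3 -c "
import cv2;a=cv2.imread('pics/w7.png');cv2.imwrite('pics/w7c.png',cv2.resize(a[205:290,265:375],None,fx=7,fy=7,interpolation=cv2.INTER_CUBIC))"
```

```text
(no output)
```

View pics/w7c.png

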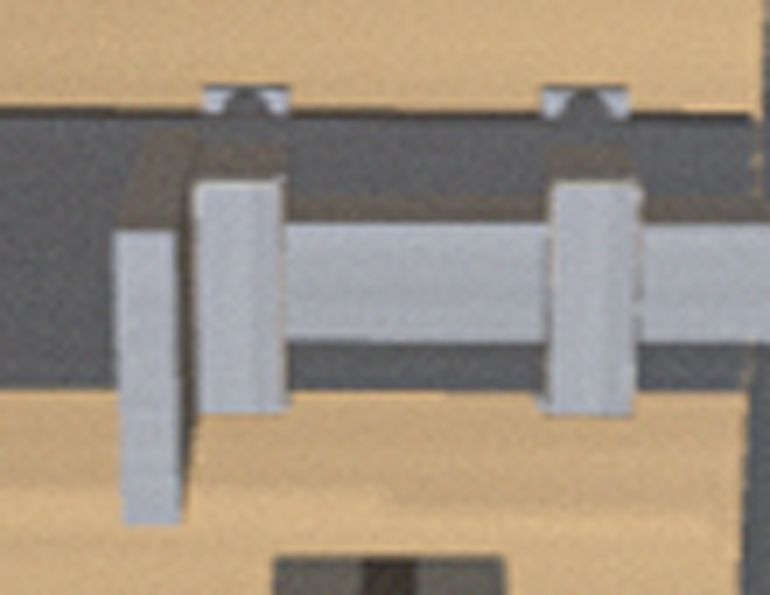

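```bash
python3 - <<'E'
from h import *
z=np.load('pics/w7s.npz'); s=dict(ee_pos=z['p'],ee_rot=z['r'])
e=np.array([.0645,.998,0])
g=lambda x,y,h:atz("wrist",265+x/7,205+y/7,h,s)@e
print("plate front",g(177,235,.110),g(181,520,.110),"staple rear",g(196,185,.0815),g(198,410,.0815))
E
```

```text
plate front 0.08604778837585429 0.08585111570883888 staple rear 0.08594628768425759 0.08570190540334767
```

The gap measures about 0 mm, so the bar is fully home and the hand is clear.

```bash
python3 -c "
from plant import robot; print(robot.finish_job())"
```

```text
the job is handed in; nothing more can be done
None
```

The lid is locked: the bar runs through the disc's slot and under the keeper, fully home. I handed the job in at about 14 s on the robot's clock; finish_job gives no verdict.

- **Disc:** I turned it from about 2.12 rad towards 3.14 by pushing the pegs with the shut fingertips. The first two pushes were too radial and wedged at about 35 N on the wrist. I re-approached along the peg's tangent, overshot by about 8°, and nudged it back through the other peg. Before the bar went in, the slot was within about 1.5° of true.
- **Bar:** I pushed it by its upright plate until it stopped against the first staple at 23 N, then withdrew the hand.
- **Last checks:** The final wrist picture shows the nose under the keeper. The gap between plate and staple measured about 0 mm. The hand was clear with about zero force.
- **Other things:** The tub and jar stand where they were. The hammer and bowl were outside that last view; I never went near the hammer and passed the bowl only well above it.

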